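# Flag the worn vibration mount

### The job

Three vibration-damping feet of a laboratory balance stand in look-alike holders. With closed fingertips, press each blue pad down until it clearly gives and let it spring back, one after another from left to right, to feel which one is softest; then push the orange tag on the softest one's holder fully down, to flag it for replacement, and draw back. Leave the other two tags up, do not lift or shove the holders, and do not disturb the things around them.

Things in the scene. Friction and masses are not known exactly. Their poses are not given: they have to be found in the camera images.
- mount_a: one of three look-alike holders side by side in varying order, loose: aluminium plate 170 x 64 x 12 mm, 0.9 kg, at most 73 mm high; origin at the centre of its underside, x along the plate, roughly straight ahead of the robot. Pad 45 mm toward +x, tag 45 mm toward -x on the centre line. Left holder: y > 0.1; middle: -0.1 to 0.1; right: y < -0.1
- pad_a_top (a point): centre of the flat top of the round blue pad on mount_a (disc 46 mm across, flat top 40 mm across), 72 mm above the worktop when free; goes straight down on a steel coil spring
- pad_a (a joint): how far that pad is pressed down, m: 0 free, 0.018 at the stop; it springs back. The softest pad of the three is about 300 N/m, the other two about 800 to 1000 N/m (each with about 1 N of preload): 5 N moves the softest about 13 mm, the others 4 to 5 mm. A press of 3 mm or more counts
- flag_a_top (a point): centre of the flat top of the orange tag on mount_a (30 x 34 mm, 8 mm thick), over a grey block 48 mm high; 72 mm above the worktop when up, 58 mm when fully down
- mount_b: one of three look-alike holders side by side in varying order, loose: aluminium plate 170 x 64 x 12 mm, 0.9 kg, at most 73 mm high; origin at the centre of its underside, x along the plate, roughly straight ahead of the robot. Pad 45 mm toward +x, tag 45 mm toward -x on the centre line. Left holder: y > 0.1; middle: -0.1 to 0.1; right: y < -0.1
- pad_b_top (a point): centre of the flat top of the round blue pad on mount_b (disc 46 mm across, flat top 40 mm across), 72 mm above the worktop when free; goes straight down on a steel coil spring
- pad_b (a joint): how far that pad is pressed down, m: 0 free, 0.018 at the stop; it springs back. The softest pad of the three is about 300 N/m, the other two about 800 to 1000 N/m (each with about 1 N of preload): 5 N moves the softest about 13 mm, the others 4 to 5 mm. A press of 3 mm or more counts
- flag_b_top (a point): centre of the flat top of the orange tag on mount_b (30 x 34 mm, 8 mm thick), over a grey block 48 mm high; 72 mm above the worktop when up, 58 mm when fully down
- mount_c: one of three look-alike holders side by side in varying order, loose: aluminium plate 170 x 64 x 12 mm, 0.9 kg, at most 73 mm high; origin at the centre of its underside, x along the plate, roughly straight ahead of the robot. Pad 45 mm toward +x, tag 45 mm toward -x on the centre line. Left holder: y > 0.1; middle: -0.1 to 0.1; right: y < -0.1
- pad_c_top (a point): centre of the flat top of the round blue pad on mount_c (disc 46 mm across, flat top 40 mm across), 72 mm above the worktop when free; goes straight down on a steel coil spring
- pad_c (a joint): how far that pad is pressed down, m: 0 free, 0.018 at the stop; it springs back. The softest pad of the three is about 300 N/m, the other two about 800 to 1000 N/m (each with about 1 N of preload): 5 N moves the softest about 13 mm, the others 4 to 5 mm. A press of 3 mm or more counts
- flag_c_top (a point): centre of the flat top of the orange tag on mount_c (30 x 34 mm, 8 mm thick), over a grey block 48 mm high; 72 mm above the worktop when up, 58 mm when fully down
- tag_p (a joint): how far one of the three orange tags is pushed down (which holder it sits on is not told by this name), m: 0 up, 0.014 fully down at its stop; it moves straight down against about 4 N of friction and stays where it is left
- tag_q (a joint): how far one of the three orange tags is pushed down (which holder it sits on is not told by this name), m: 0 up, 0.014 fully down at its stop; it moves straight down against about 4 N of friction and stays where it is left
- tag_r (a joint): how far one of the three orange tags is pushed down (which holder it sits on is not told by this name), m: 0 up, 0.014 fully down at its stop; it moves straight down against about 4 N of friction and stays where it is left
- red_vial: bystander: glass vial with red cap, 26 mm across, 52 mm high, stands between the left and middle holders; origin at its underside
- blue_vial: bystander: glass vial with blue cap, 26 mm across, 55 mm high, stands between the middle and right holders; origin at its underside
- blue_marker: bystander: white marker with blue cap, 126 mm long, 16 mm thick, lying left of the left holder; origin at its underside
- lab_timer: bystander: white bench timer, 56 x 62 x 46 mm, right of the holders; origin at its underside
- tape_roll: bystander: yellow tape roll lying flat, 68 mm across, 18 mm high, right of the holders; origin at its underside
There are look-alikes about, which are no part of the job. Leave any black look-alike of the mount_c alone.

How it is judged (in metres and radians):
On the way, in this order (a step that is already met when the one before it is completed fails the run):
1. the left pad is pressed down (2.5 mm or more) (((value of joint pad_a above 0.0025 m and world y of mount_a above 0.1 m) or (value of joint pad_b above 0.0025 m and world y of mount_b above 0.1 m) or (value of joint pad_c above 0.0025 m and world y of mount_c above 0.1 m))), for 0.1 s.
2. then the middle pad is pressed down (2.5 mm or more) (((value of joint pad_a above 0.0025 m and world y of mount_a between -0.1 and 0.1 m) or (value of joint pad_b above 0.0025 m and world y of mount_b between -0.1 and 0.1 m) or (value of joint pad_c above 0.0025 m and world y of mount_c between -0.1 and 0.1 m))), for 0.1 s.
3. then the right pad is pressed down (2.5 mm or more) (((value of joint pad_a above 0.0025 m and world y of mount_a below -0.1 m) or (value of joint pad_b above 0.0025 m and world y of mount_b below -0.1 m) or (value of joint pad_c above 0.0025 m and world y of mount_c below -0.1 m))), for 0.1 s.
4. then the tag of the softest pad's holder is down (value of joint tag_p above 0.011 m and value of joint each of tag_q, tag_r below 0.004 m), for 0.2 s.
At the end, for the whole second after the job is handed in: The softest pad's tag is down (within 3 mm of its stop), the other two tags are up (within 4 mm), all pads have sprung back (within 3 mm), and the holders stand flat and at rest within 30 mm of where they were (all of step 4 and value of joint each of pad_a, pad_b, pad_c below 0.003 m and distance of each of mount_a, mount_b, mount_c from where it was at the start of the episode below 0.03 m and angle between each of mount_a, mount_b, mount_c's own z axis and vertical below 0.1 rad and linear speed of each of mount_a, mount_b, mount_c below 0.02 m/s); the robot touches nothing.
It fails at once if a wrong tag is pushed down (4 mm or more) (value of joint any of tag_q, tag_r above 0.004 m).
It fails at once if a holder is lifted, tipped or shoved by more than 30 mm (height (world z) of any of mount_a, mount_b, mount_c above 0.01 m or angle between any of mount_a, mount_b, mount_c's own z axis and vertical above 0.2 rad or distance of any of mount_a, mount_b, mount_c from where it was at the start of the episode above 0.03 m).
It fails at once if a bystander is lifted or moved by more than 20 mm (distance of any of red_vial, blue_vial, blue_marker, lab_timer, tape_roll from where it was at the start of the episode above 0.02 m).
It also fails if it takes over 45 s, if anything falls off the work surface, if the arm or the gripper's body presses on something with over 40 N, if the wrist force passes 120 N, or if a joint passes its speed limit or range.

### The arm

A 6-joint arm with a two-finger parallel gripper is mounted at the origin on a cart in front of the work surface, level with it; the furniture and walls round the work are solid. World frame = base frame: x ahead of the robot, y to its left, z up, the work surface at z = 0. Lengths are in m, angles in degrees, forces in N, time in s.
With the tool pointing down it reaches from about 0.35 to 0.875 m from the base axis. Payload 4.2 kg.
Tool frame: the origin (TCP) lies on the centre line of the jaws, within the pads' length; the fingertips stand 25 mm ahead of it and the grasp point (between the pads) lies 6 mm ahead of it; z points along the fingers, y is the line along which they close (so a half turn about z gives the same grasp; the last joint's range is limited). The gripper opens to 87 mm and grips with 3 to 60 N. Pads are 19 mm wide; open, the fingers measure 117 mm over their backs; the gripper's body (75 mm by 190 mm) begins 51 mm behind the grasp point.
Start: joints at [-61.788, 22.042, 0.453, 0, -68.411, -14.817], TCP at [0.145, -0.608, 0.248] pointing down, gripper open.
Joint ranges: [-179.83, 179.83], [-69.29, 118.12], [-61.27, 80.66], [-181.25, 117.63], [-171.15, -9.14], [-177.46, 177.46]. Speed limits (degrees/s): [159.86, 159.86, 180, 180, 180, 180].

### API

Orientations are given as a 3x3 rotation matrix whose columns are the frame's x, y, z axes.
In Python, from station import r gives the robot as it stands.
- The arm moves only by the tool move_arm, never from a script. Its argument "series" is a list of rows, each an object with "grip": the opening, from 0 (shut) to 1 (fully open); "xyz": the shift along the tool's x, y, z in mm, a list of three; "angular": the turn, a rotation vector about the tool's x, y, z in rad, a list of three. A call has 1 to 10 rows; each row is the pose to reach, as a shift and turn from the pose commanded when the call began, along the tool's axes at that moment; what a row does not reach only later rows make up. A row lasts 1/10 s, in which the tool goes at most 50 mm and 8.59 degrees, less where a joint would pass 70% of its speed; a pose out of reach is approached as far as the arm can. A call with a gripper value outside its range is refused whole. The fingers move at their own pace and stop on an object; the grip force is fixed at half the most. Time passes only in rows, so rows that repeat a pose let the fingers close. It gives the time, the measured TCP pose, the force, the opening and the grip force at its end, in the units of the state.
- r.sense(): the state, without advancing time (a new reading comes with each control period).
- r.capture(name): name is "side" or "top"; returns a dict with "img" (400x640x3 uint8, red, green, blue), "camera_matrix" (3x3 intrinsics, pixels), "k1" (the pictures are not rectified: a ray, as slopes to the right and down, at radius r is drawn at 1 + k1 r^2 times it, then the intrinsics apply), "rvec" (rotation vector, rad) and "tvec" (3), from world to camera coordinates, as OpenCV has them. Camera axes: x right, y down, z forward; pixel columns grow to the right and rows downward; lengths in m; the calibration is good to about 2 mm. A picture is of the moment at which its call begins. There is no depth.
- r.finish_job(): hands the job in; it is judged then, once.
The state is a dict: "time_s": time; "joints": joint angles; "joint_velocities": joint speeds; "effort": joint torques, N m; "tcp_pos": TCP position; "ee_rot": TCP orientation; "wrist_force": force on the tool from outside, world axes, zero at the start; "moment": the same for the moment, N m; "gripper_width": opening from 0.0 (shut) to 1.0 (fully open); "gripper_force": force on a finger pad.
Only numpy, scipy, OpenCV 4.12 (cv2) and the standard library are available. Lean on these libraries where they do the work, as an engineer would, in place of code of your own. Each camera call takes 0.05 s, during which the arm holds its last target. There are 200 camera calls.

## Working session

There is one attempt and no reset: what is moved stays moved. The work goes in short steps, Python scripts to look and compute and a tool call to move; the robot and the scene stay as the last step left them, time stands still between calls to the robot, and variables do not carry over. Pictures are saved under pics/ and viewed, at most 10 in all, crops included, and the job is handed in when it is done.

Besides the shell and the picture viewer there is one more tool, called after "Request:" by a JSON object that holds its "op" and its "data". move_arm: Moves the arm, as the interface text tells. Its arguments: {"type":"object","properties":{"series":{"type":"array"}},"required":["series"]}

```bash
mkdir -p pics; python3 - <<'E'
from station import r
import cv2
for n in("top","side"):
    c=r.capture(n); cv2.imwrite(f"pics/{n}0.png",c["img"][:,:,::-1])
    print(n,c["camera_matrix"],c["k1"],c["rvec"],c["tvec"])
s=r.sense(); print(s["time_s"],s["tcp_pos"],s["ee_rot"],s["wrist_force"],s["gripper_width"])
E
```

```text
top [[512.06529623   0.         319.76556971]
 [  0.         512.06529623 200.58436961]
 [  0.           0.           1.        ]] 0.008700730461892889 [ 2.14307356 -2.16653731  0.15782939] [-0.01684119  0.49586798  1.58534829]
side [[495.27648861   0.         324.25995928]
 [  0.         495.27648861 199.67815619]
 [  0.           0.           1.        ]] 0.02988227960094208 [ 2.19697062 -0.02807118  0.00250002] [-0.48860156  0.06807453  1.59840752]
0.1 [ 0.14468597 -0.60750486  0.24657571] [[-9.72836460e-01 -2.31492836e-01 -5.38340161e-04]
 [-2.31493446e-01  9.72834629e-01  1.88899409e-03]
 [ 8.64273518e-05  1.96230454e-03 -9.99998071e-01]] [ 0.59035387 -0.20793739 -0.36491874] 0.999272024382725
```

View pics/top0.png

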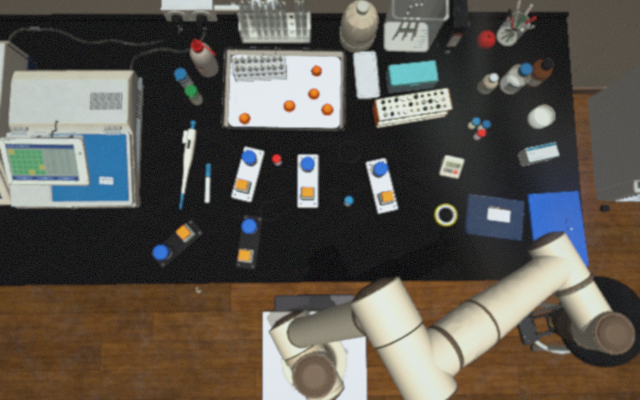

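View pics/side0.png

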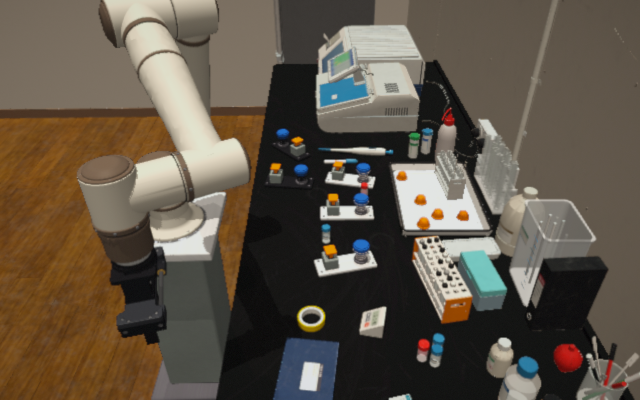

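The top view shows three aluminium holders, with blue pads at (249,157), (308,163) and (380,169) and orange tags at (243,186), (308,193) and (386,197). The things that could be mistaken for them are two black look-alikes with pads at (249,226) and (161,252), the caps of the red vial (277,159) and blue vial (348,200), and the orange balls in the tray. I choose the three on light plates.

```bash
cat > h.py <<'E'
import numpy as np, cv2
from station import r
def ray(c,uv,z):
    K=c["camera_matrix"]; d=np.array([c["k1"],0,0,0,0.])
    R,_=cv2.Rodrigues(np.array(c["rvec"])); t=np.array(c["tvec"]).reshape(3)
    n=cv2.undistortPoints(np.array([[uv]],float),np.array(K),d)[0,0]
    v=R.T@np.array([*n,1]); o=-R.T@t
    return o+v*(z-o[2])/v[2]
def blobs(c,col,roi):
    h=cv2.cvtColor(c["img"],cv2.COLOR_RGB2HSV)
    lo,hi=dict(blue=((105,150,60),(125,255,255)),orange=((10,150,120),(24,255,255)))[col]
    m=cv2.inRange(h,lo,hi); x0,y0,x1,y1=roi
    k=np.zeros_like(m); k[y0:y1,x0:x1]=m[y0:y1,x0:x1]
    n,_,st,ce=cv2.connectedComponentsWithStats(k)
    return [(ce[i],st[i]) for i in range(1,n) if st[i][4]>40]
E
python3 - <<'E'
from h import *
for n,roi in(("top",(225,140,405,215)),("side",(310,155,385,275))):
    c=r.capture(n)
    for col in("blue","orange"):
        for ce,st in blobs(c,col,roi): print(n,col,ce.round(1),st,ray(c,ce,.070).round(4))
    x0,y0,x1,y1=roi
    cr=cv2.resize(c["img"][y0-5:y1+5,x0:x1],None,fx=4,fy=4,interpolation=cv2.INTER_CUBIC)
    cv2.imwrite(f"pics/{n}_crop.png",cr[:,:,::-1])
E
```

```text
top blue [248.4 156.9] [241 151  15  13 142] [0.6309 0.1996 0.07  ]
top blue [307.3 163.4] [302 158  12  12 120] [0.6082 0.0156 0.07  ]
top blue [380.5 168.4] [374 163  15  13 140] [ 0.5902 -0.2127  0.07  ]
top orange [241.3 184.1] [236 180  11   9  78] [0.5448 0.2208 0.07  ]
top orange [306.8 191.5] [302 188  11   8  84] [0.5196 0.0181 0.07  ]
top orange [386.9 196.1] [382 192  11   9  83] [ 0.5026 -0.2299  0.07  ]
side blue [363.  166.9] [356 162  15  11 116] [0.6279 0.1931 0.07  ]
side blue [360.6 198.1] [353 193  16  11 130] [0.6047 0.0081 0.07  ]
side blue [360.7 245.1] [352 239  18  14 188] [ 0.587  -0.2171  0.07  ]
side orange [337.4 164.8] [333 161  10   9  56] [0.54   0.2102 0.07  ]
side orange [332.6 197.9] [328 194  10  11  85] [0.5161 0.012  0.07  ]
side orange [329.9 249.9] [323 245  14  13 119] [ 0.5    -0.2348  0.07  ]
```

View pics/top_crop.png

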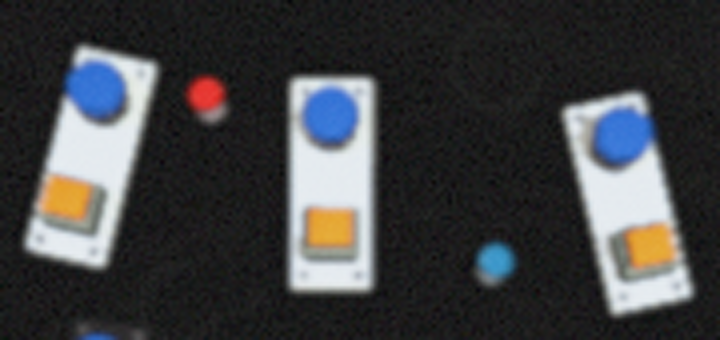

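The crop confirms it: three light plates with pads at crop pixels (97,90), (330,115) and (622,135) and tags at (68,198), (330,228) and (650,246). The measured pad-to-tag distances are 88.6–89.3 mm, against the 90 mm given. I'll use the top-view points and start moving.

Request:
{"op": "move_arm", "data": {"series": [{"grip": 0, "xyz": [-33, 34, 0], "angular": [0, 0, 0.06]}, {"grip": 0, "xyz": [-66, 67, 0], "angular": [0, 0, 0.12]}, {"grip": 0, "xyz": [-99, 101, 0], "angular": [0, 0, 0.18]}, {"grip": 0, "xyz": [-132, 135, 0], "angular": [0, 0, 0.234]}, {"grip": 0, "xyz": [-165, 168, 0], "angular": [0, 0, 0.234]}, {"grip": 0, "xyz": [-198, 202, 0], "angular": [0, 0, 0.234]}, {"grip": 0, "xyz": [-231, 235, 0], "angular": [0, 0, 0.234]}, {"grip": 0, "xyz": [-264, 269, 0], "angular": [0, 0, 0.234]}, {"grip": 0, "xyz": [-297, 303, 0], "angular": [0, 0, 0.234]}, {"grip": 0, "xyz": [-330, 336, 0], "angular": [0, 0, 0.234]}]}}

```text
time_s: 1.2
tcp_pos: [0.3885, -0.2028, 0.2478]
ee_rot: [[-1.0, 0.0, 0.001], [0.0, 1.0, -0.0], [-0.001, -0.0, -1.0]]
wrist_force: [1.7, -0.6, -0.1]
gripper_width: 0.174
gripper_force: 0.0
```

Request:
{"op": "move_arm", "data": {"series": [{"grip": 0, "xyz": [-24, 40, 0], "angular": [0, 0, 0]}, {"grip": 0, "xyz": [-48, 80, 0], "angular": [0, 0, 0]}, {"grip": 0, "xyz": [-73, 121, 0], "angular": [0, 0, 0]}, {"grip": 0, "xyz": [-97, 161, 0], "angular": [0, 0, 0]}, {"grip": 0, "xyz": [-121, 201, 0], "angular": [0, 0, 0]}, {"grip": 0, "xyz": [-145, 241, 0], "angular": [0, 0, 0]}, {"grip": 0, "xyz": [-170, 281, 0], "angular": [0, 0, 0]}, {"grip": 0, "xyz": [-194, 322, 10], "angular": [0, 0, 0]}, {"grip": 0, "xyz": [-218, 362, 25], "angular": [0, 0, 0]}, {"grip": 0, "xyz": [-242, 402, 45], "angular": [0, 0, 0]}]}}

```text
time_s: 2.2
tcp_pos: [0.6309, 0.1987, 0.203]
ee_rot: [[-1.0, -0.0, 0.002], [-0.0, 1.0, 0.001], [-0.002, 0.001, -1.0]]
wrist_force: [0.3, -0.8, 1.3]
gripper_width: 0.008
gripper_force: 0.0
```

Request:
{"op": "move_arm", "data": {"series": [{"grip": 0, "xyz": [0, 0, 35], "angular": [0, 0, 0]}, {"grip": 0, "xyz": [0, 0, 70], "angular": [0, 0, 0]}, {"grip": 0, "xyz": [0, 0, 80], "angular": [0, 0, 0]}, {"grip": 0, "xyz": [0, 0, 80], "angular": [0, 0, 0]}, {"grip": 0, "xyz": [0, 0, 80], "angular": [0, 0, 0]}]}}

```text
time_s: 2.7
tcp_pos: [0.6308, 0.1968, 0.1247]
ee_rot: [[-1.0, -0.0, 0.003], [-0.0, 1.0, 0.001], [-0.003, 0.001, -1.0]]
wrist_force: [-0.7, 0.8, 0.4]
gripper_width: 0.006
gripper_force: 0.0
```

Request:
{"op": "move_arm", "data": {"series": [{"grip": 0, "xyz": [0, 1, 15], "angular": [0, 0, 0]}, {"grip": 0, "xyz": [0, 1, 24], "angular": [0, 0, 0]}, {"grip": 0, "xyz": [0, 1, 30], "angular": [0, 0, 0]}, {"grip": 0, "xyz": [0, 1, 36], "angular": [0, 0, 0]}, {"grip": 0, "xyz": [0, 1, 36], "angular": [0, 0, 0]}, {"grip": 0, "xyz": [0, 1, 36], "angular": [0, 0, 0]}, {"grip": 0, "xyz": [0, 1, 36], "angular": [0, 0, 0]}, {"grip": 0, "xyz": [0, 1, 36], "angular": [0, 0, 0]}]}}

```text
time_s: 3.5
tcp_pos: [0.6296, 0.1977, 0.0884]
ee_rot: [[-1.0, -0.0, 0.0], [-0.0, 1.0, -0.0], [-0.0, -0.0, -1.0]]
wrist_force: [-3.6, -0.5, 7.2]
gripper_width: 0.002
gripper_force: 3.8
```

```bash
python3 - <<'E'
from h import *
c=r.capture("side"); s=r.sense(); print(s["tcp_pos"],s["wrist_force"])
cv2.imwrite("pics/side1.png",cv2.resize(c["img"][130:230,270:420],None,fx=5,fy=5,interpolation=cv2.INTER_CUBIC)[:,:,::-1])
E
```

```text
[0.62963227 0.19765025 0.08843647] [-3.10619834 -0.45399793  7.25088408]
```

View pics/side1.png

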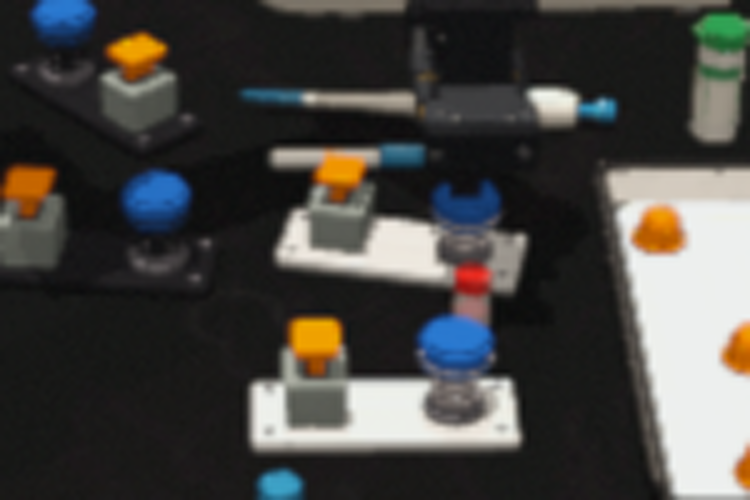

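The side crop shows the fingertips centred on the left pad at (467,205), and the pad has gone down. It took 7.2 N for about 8.5 mm, so this one is stiff. The middle pad is next.

Request:
{"op": "move_arm", "data": {"series": [{"grip": 0, "xyz": [0, 0, -20], "angular": [0, 0, 0]}, {"grip": 0, "xyz": [0, 0, -40], "angular": [0, 0, 0]}, {"grip": 0, "xyz": [4, -30, -50], "angular": [0, 0, 0]}, {"grip": 0, "xyz": [9, -70, -50], "angular": [0, 0, 0]}, {"grip": 0, "xyz": [14, -110, -50], "angular": [0, 0, 0]}, {"grip": 0, "xyz": [18, -150, -50], "angular": [0, 0, 0]}, {"grip": 0, "xyz": [22, -182, -45], "angular": [0, 0, 0]}, {"grip": 0, "xyz": [22, -182, -36], "angular": [0, 0, 0]}, {"grip": 0, "xyz": [22, -182, -36], "angular": [0, 0, 0]}, {"grip": 0, "xyz": [22, -182, -36], "angular": [0, 0, 0]}]}}

```text
time_s: 4.55
tcp_pos: [0.6079, 0.0163, 0.1226]
ee_rot: [[-1.0, -0.0, -0.0], [-0.0, 1.0, -0.0], [0.0, -0.0, -1.0]]
wrist_force: [-0.3, -0.1, 0.1]
gripper_width: 0.003
gripper_force: 0.0
```

Request:
{"op": "move_arm", "data": {"series": [{"grip": 0, "xyz": [0, 0, 15], "angular": [0, 0, 0]}, {"grip": 0, "xyz": [0, 0, 24], "angular": [0, 0, 0]}, {"grip": 0, "xyz": [0, 0, 30], "angular": [0, 0, 0]}, {"grip": 0, "xyz": [0, 0, 36], "angular": [0, 0, 0]}, {"grip": 0, "xyz": [0, 0, 36], "angular": [0, 0, 0]}, {"grip": 0, "xyz": [0, 0, 36], "angular": [0, 0, 0]}, {"grip": 0, "xyz": [0, 0, 36], "angular": [0, 0, 0]}, {"grip": 0, "xyz": [0, 0, 36], "angular": [0, 0, 0]}]}}

```text
time_s: 5.35
tcp_pos: [0.6077, 0.0168, 0.0886]
ee_rot: [[-1.0, -0.001, 0.001], [-0.001, 1.0, 0.0], [-0.001, 0.0, -1.0]]
wrist_force: [-4.1, 3.4, 9.3]
gripper_width: 0.01
gripper_force: 4.6
```

Request:
{"op": "move_arm", "data": {"series": [{"grip": 0, "xyz": [0, 0, -20], "angular": [0, 0, 0]}, {"grip": 0, "xyz": [0, 0, -40], "angular": [0, 0, 0]}, {"grip": 0, "xyz": [3, -35, -50], "angular": [0, 0, 0]}, {"grip": 0, "xyz": [7, -80, -50], "angular": [0, 0, 0]}, {"grip": 0, "xyz": [10, -125, -50], "angular": [0, 0, 0]}, {"grip": 0, "xyz": [14, -170, -50], "angular": [0, 0, 0]}, {"grip": 0, "xyz": [18, -210, -45], "angular": [0, 0, 0]}, {"grip": 0, "xyz": [18, -229, -38], "angular": [0, 0, 0]}, {"grip": 0, "xyz": [18, -229, -36], "angular": [0, 0, 0]}, {"grip": 0, "xyz": [18, -229, -36], "angular": [0, 0, 0]}]}}

```text
time_s: 6.35
tcp_pos: [0.5894, -0.2132, 0.1223]
ee_rot: [[-1.0, 0.001, -0.001], [0.001, 1.0, 0.0], [0.001, 0.0, -1.0]]
wrist_force: [-0.7, -1.3, 1.1]
gripper_width: 0.003
gripper_force: 0.0
```

Request:
{"op": "move_arm", "data": {"series": [{"grip": 0, "xyz": [0, 0, 15], "angular": [0, 0, 0]}, {"grip": 0, "xyz": [0, 0, 24], "angular": [0, 0, 0]}, {"grip": 0, "xyz": [0, 0, 30], "angular": [0, 0, 0]}, {"grip": 0, "xyz": [0, 0, 36], "angular": [0, 0, 0]}, {"grip": 0, "xyz": [0, 0, 36], "angular": [0, 0, 0]}, {"grip": 0, "xyz": [0, 0, 36], "angular": [0, 0, 0]}, {"grip": 0, "xyz": [0, 0, 36], "angular": [0, 0, 0]}, {"grip": 0, "xyz": [0, 0, 36], "angular": [0, 0, 0]}]}}

```text
time_s: 7.15
tcp_pos: [0.5901, -0.2133, 0.0875]
ee_rot: [[-1.0, 0.0, 0.001], [0.0, 1.0, -0.0], [-0.001, -0.0, -1.0]]
wrist_force: [-0.4, 1.6, 3.4]
gripper_width: 0.006
gripper_force: 1.7
```

At about the same depth, the forces were 7.2 N on the left, 9.3 N in the middle and 3.4 N on the right. The right pad is the softest, so I'll push the right holder's tag.

Request:
{"op": "move_arm", "data": {"series": [{"grip": 0, "xyz": [0, 0, -20], "angular": [0, 0, 0]}, {"grip": 0, "xyz": [0, 0, -40], "angular": [0, 0, 0]}, {"grip": 0, "xyz": [20, -4, -45], "angular": [0, 0, 0]}, {"grip": 0, "xyz": [55, -11, -45], "angular": [0, 0, 0]}, {"grip": 0, "xyz": [87, -17, -42], "angular": [0, 0, 0]}, {"grip": 0, "xyz": [87, -17, -36], "angular": [0, 0, 0]}, {"grip": 0, "xyz": [87, -17, -36], "angular": [0, 0, 0]}, {"grip": 0, "xyz": [87, -17, -36], "angular": [0, 0, 0]}]}}

```text
time_s: 7.95
tcp_pos: [0.5035, -0.2306, 0.1228]
ee_rot: [[-1.0, 0.0, 0.001], [0.0, 1.0, -0.0], [-0.001, -0.0, -1.0]]
wrist_force: [0.4, -1.1, 1.3]
gripper_width: 0.004
gripper_force: 0.0
```

```bash
python3 - <<'E'
from h import *
c=r.capture("side"); s=r.sense(); print(s["tcp_pos"],s["wrist_force"])
cv2.imwrite("pics/side2.png",cv2.resize(c["img"][150:290,280:420],None,fx=4,fy=4,interpolation=cv2.INTER_CUBIC)[:,:,::-1])
E
```

```text
[ 0.50367352 -0.23042513  0.12284929] [ 0.1738234  -0.47908244 -0.57241471]
```

View pics/side2.png

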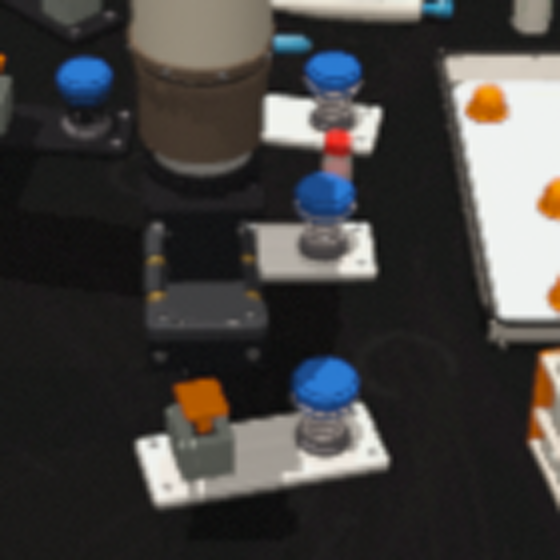

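The crop shows all three pads sprung back. The gripper, tips at about (205,360), is above the right tag at (200,400). Now I'll push it down.

Request:
{"op": "move_arm", "data": {"series": [{"grip": 0, "xyz": [0, 0, 15], "angular": [0, 0, 0]}, {"grip": 0, "xyz": [0, 0, 24], "angular": [0, 0, 0]}, {"grip": 0, "xyz": [0, 0, 29], "angular": [0, 0, 0]}, {"grip": 0, "xyz": [0, 0, 34], "angular": [0, 0, 0]}, {"grip": 0, "xyz": [0, 0, 38], "angular": [0, 0, 0]}, {"grip": 0, "xyz": [0, 0, 41], "angular": [0, 0, 0]}, {"grip": 0, "xyz": [0, 0, 41], "angular": [0, 0, 0]}, {"grip": 0, "xyz": [0, 0, 41], "angular": [0, 0, 0]}]}}

```text
time_s: 8.8
tcp_pos: [0.5032, -0.2301, 0.0834]
ee_rot: [[-1.0, -0.001, 0.002], [-0.001, 1.0, -0.0], [-0.002, -0.0, -1.0]]
wrist_force: [-2.9, 3.5, 9.9]
gripper_width: 0.007
gripper_force: 4.9
```

Request:
{"op": "move_arm", "data": {"series": [{"grip": 0, "xyz": [0, 0, 1], "angular": [0, 0, 0]}, {"grip": 0, "xyz": [0, 0, 2], "angular": [0, 0, 0]}, {"grip": 0, "xyz": [0, 0, 2], "angular": [0, 0, 0]}, {"grip": 0, "xyz": [0, 0, 2], "angular": [0, 0, 0]}]}}

```text
time_s: 9.2
tcp_pos: [0.5033, -0.2302, 0.0832]
ee_rot: [[-1.0, -0.001, 0.002], [-0.001, 1.0, -0.001], [-0.002, -0.001, -1.0]]
wrist_force: [-5.1, 5.4, 20.3]
gripper_width: 0.003
gripper_force: 10.2
```

Request:
{"op": "move_arm", "data": {"series": [{"grip": 0, "xyz": [0, 0, -20], "angular": [0, 0, 0]}, {"grip": 0, "xyz": [0, 0, -50], "angular": [0, 0, 0]}, {"grip": 0, "xyz": [0, 0, -90], "angular": [0, 0, 0]}, {"grip": 0, "xyz": [10, -30, -130], "angular": [0, 0, 0]}, {"grip": 0, "xyz": [40, -60, -160], "angular": [0, 0, 0]}, {"grip": 0, "xyz": [70, -90, -160], "angular": [0, 0, 0]}, {"grip": 0, "xyz": [100, -120, -160], "angular": [0, 0, 0]}, {"grip": 0, "xyz": [130, -150, -160], "angular": [0, 0, 0]}, {"grip": 0, "xyz": [130, -150, -160], "angular": [0, 0, 0]}, {"grip": 0, "xyz": [130, -150, -160], "angular": [0, 0, 0]}]}}

```text
time_s: 10.2
tcp_pos: [0.3717, -0.3809, 0.2395]
ee_rot: [[-1.0, 0.003, -0.0], [0.003, 1.0, 0.0], [0.0, 0.0, -1.0]]
wrist_force: [-0.5, -0.0, -0.1]
gripper_width: 0.009
gripper_force: 0.0
```

```bash
python3 - <<'E'
from h import *
c=r.capture("side")
for col in("blue","orange"):
    for ce,st in blobs(c,col,(310,155,385,275)): print(col,ce.round(1),st)
cv2.imwrite("pics/side3.png",cv2.resize(c["img"][150:290,280:420],None,fx=4,fy=4,interpolation=cv2.INTER_CUBIC)[:,:,::-1])
E
```

```text
blue [363.  166.8] [356 162  15  11 114]
blue [360.6 198.1] [353 193  16  11 130]
blue [360.7 245.1] [352 239  18  14 189]
orange [337.4 164.8] [333 161  10   9  56]
orange [332.6 197.9] [328 194  10  11  85]
orange [329.8 253.3] [324 249  13  10 100]
```

View pics/side3.png

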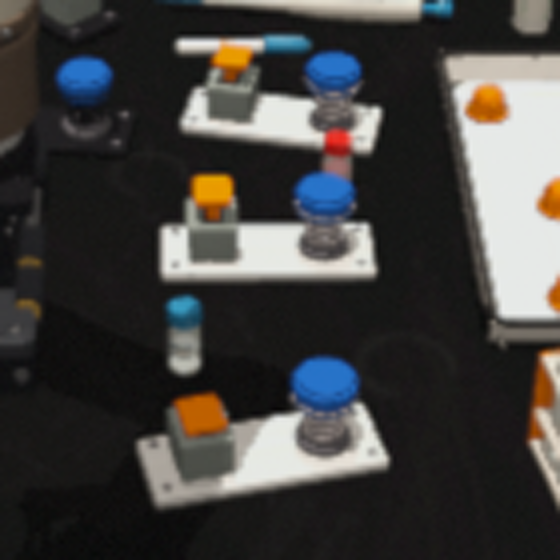

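The right tag at (203,413) is fully down, with a hard stop at 20 N. The other two tags are up, all pads have sprung back, and the pad and tag positions in the image show that nothing has shifted.

```bash
python3 -c "
from station import r
print(r.finish_job())"
```

```text
the job is handed in; nothing more can be done
None
```

I pressed the three pads left to right and found the right one softest (3.4 N, against 7.2 N left and 9.3 N middle at similar depth); I pushed its tag fully down, drew the arm back and handed the job in, but no verdict came back.

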